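# Switch on the noodle pack scale

### The arm

A 7-joint arm with a two-finger parallel gripper is mounted at the origin on the work surface. World frame = base frame: x ahead of the robot, y to its left, z up, the work surface at z = 0. Lengths are in m, angles in rad, forces in N, time in s.
With the tool pointing down it reaches from about 0.35 to 0.9 m from the base axis. Payload 8.1 kg.
Tool frame: the origin (TCP) lies midway between the tips of the shut fingers; the grasp point (between the pads) lies 19 mm behind it; z points along the fingers, y is the line along which they close (so a half turn about z gives the same grasp; the last joint's range is limited). The gripper opens to 92 mm and grips with 3 to 60 N. Pads are 19 mm wide; open, the fingers measure 130 mm over their backs; the gripper's body (75 mm by 190 mm) begins 47 mm behind the grasp point.
Start: joints at [1.003, 0.434, 0.025, 1.573, -0.012, 1.134, -0.075], TCP at [0.28, -0.559, 0.227] pointing down, gripper open.
Joint ranges: [-2.62, 2.62], [-0.44, 2.09], [-1.27, 1.32], [0.08, 2.57], [-1.32, 4.46], [0.12, 2], [-2.74, 2.74]. Speed limits (rad/s): [2.22, 2.22, 3.01, 3.01, 3.14, 3.14, 3.14].

### API

Orientations are given as a rotation vector (axis times angle).
In Python, from cell import readout, get_image, calibration, ticket gives the robot as it stands. The module is installed in compiled form; this text tells all that it offers.
- The arm moves only by the tool move_arm, never from a script. Its argument "series" is a list of rows, each a list of 6 numbers: the shift along the world's x, y, z as a fraction of full scale, then the turn, a rotation vector about the world's x, y, z as a fraction of full scale. A call has 1 to 5 rows; each row is the pose to reach, as a shift and turn from the pose commanded when the call began; what a row does not reach only later rows make up. Full scale, the value 1, is 0.75 m for a shift and 60 degrees for a turn. A row lasts 1/10 s, in which the tool goes at most 50 mm and 8.59 degrees, less where a joint would pass 70% of its speed; a pose out of reach is approached as far as the arm can. A call with a number of a shift or a turn outside -1 to 1 is refused whole. A call with a gripper value outside its range is refused whole. "claw" is the opening, from -1 (shut) to 1 (fully open), so that 0 is half open, set as the call begins (left out, the last holds). The fingers move at their own pace and stop on an object; "squeeze" is the grip in N (left out, the last holds). Time passes only in rows, so rows that repeat a pose let the fingers close. It gives the time, the measured TCP pose, the force, the opening and the grip force at its end, in the units of the state.
- readout.observe(): the state, without advancing time (a new reading comes with each control period).
- get_image(name): name is "side" or "top"; returns (picture, depth): 420x560x3 uint8, red, green, blue; 420x560 float32, m along the optical axis (not along the pixel's ray), 0 where there is no reading.
- calibration(name): a dict with "fx", "fy", "cx", "cy" (pixels), "view" (4x4, takes a point from world to camera coordinates). Camera axes: x right, y down, z forward; pixel columns grow to the right and rows downward; lengths in m; the calibration is good to about 2 mm. A picture is of the moment at which its call begins. calibration takes no time and is no camera call.
- ticket.sign_off(): hands the job in; it is judged then, once.
The state is a dict: "clock": time; "joints": joint angles; "dq": joint speeds; "joint_efforts": joint torques, N m; "position": TCP position; "ee_rot": TCP orientation; "force": force on the tool from outside, world axes, zero at the start; "ft_torque": the same for the moment, N m; "width": opening from 0.0 (shut) to 1.0 (fully open); "gripper_force": force on a finger pad.
Only numpy, scipy, OpenCV 4.12 (cv2) and the standard library are available. Lean on these libraries where they do the work, as an engineer would, in place of code of your own. Each camera call takes 0.05 s, during which the arm holds its last target. There are 200 camera calls.

### The job

Switch on the bench scale with the rectangular pan, the one we weigh noodle packs on: put a fingertip into the recessed slot on its control strip and slide the little flush switch fully home towards the end marked by the round raised pip. Leave the switch of the scale with the round pan off, and take your hand away when you are done.

Things in the scene. Friction and masses are not known exactly. Their poses are not given: they have to be found in the camera images.
- pack_scale: White bench scale, 220 x 200 mm, fixed, with a RECTANGULAR steel pan (135 x 180 mm, top 58 mm up). Origin: centre of its underside on the table; x to the pan, y along the control strip on its -x edge, z up. Strip top is 45 mm up. Slot in it: 36 mm wide, centred on x=-75 mm, y from -16 to +80 mm, floor 31 mm up (14 mm deep). A round black pip at y=+90 mm marks ON; a display is at y=-60 mm.
- pack_switch (a joint): Switch to slide: black ribbed block in pack_scale's slot, 12 mm long (y), 22 wide (x), top 45 mm up, flush with the strip. Value in m: 0 off, 0.024 ON at its stop, growing along the scale's +y to the pip; starts at 0 to 0.006. Block centre: x=-75 mm, y=40 mm + value. 50 mm or more of open slot behind it (-y) takes a closed fingertip. Slides at 2.5 N, stays put.
- flour_scale: The bystander: same white housing, control strip, slot, pip and axes as pack_scale (origin: centre of its underside), but with a ROUND steel pan, 132 mm across, top 55 mm up. Fixed. To be left off.
- flour_switch (a joint): The same switch block in flour_scale's slot (same offsets in that scale's frame, same values in m: 0 off, 0.024 ON). Leave it alone.

How it is judged:
At the end, for the whole second after the job is handed in: The switch of the scale with the rectangular pan rests at ON (joint above 0.018 of 0.024 m: within 6 mm of its stop), not moving, and the switch of the scale with the round pan is still off (below 0.012 m) (value of joint pack_switch above 0.018 m and velocity of joint pack_switch below 0.01 m/s and value of joint flour_switch below 0.012 m); the robot touches nothing.
It fails at once if the switch of the scale with the round pan is slid half way to ON (joint above 0.012 m) (value of joint flour_switch above 0.012 m).
It also fails if it takes over 29 s, if anything falls off the work surface, if the arm or the gripper's body presses on something with over 40 N, if the wrist force passes 120 N, or if a joint passes its speed limit or range.

## Working session

There is one attempt and no reset: what is moved stays moved. The work goes in short steps, Python scripts to look and compute and a tool call to move; the robot and the scene stay as the last step left them, time stands still between calls to the robot, and variables do not carry over. Pictures are saved under pics/ and viewed, at most 10 in all, crops included, and the job is handed in when it is done.

Besides the shell and the picture viewer there is one more tool, called after "Request:" by a JSON object that holds its "method" and its "body", one argument or row to a line. move_arm: Moves the arm, as the interface text tells. Shift numbers are shares of 0.75 m and turn numbers shares of 60 degrees, none past 1 either way. Its arguments: {"type":"object","properties":{"series":{"type":"array"},"claw":{"type":"number"},"squeeze":{"type":"number"}},"required":["series"]}

```bash
mkdir -p pics; cat > h.py <<'E'
import numpy as np,cv2
from cell import readout,get_image,calibration,ticket
def ray(name,u,v,z):
    c=calibration(name);V=np.array(c["view"]);R=V[:3,:3];t=V[:3,3]
    o=-R.T@t;d=R.T@np.array([(u-c["cx"])/c["fx"],(v-c["cy"])/c["fy"],1.])
    return o+d*(z-o[2])/d[2]
def world(name,u,v,d):
    c=calibration(name);V=np.array(c["view"])
    p=np.array([(u-c["cx"])/c["fx"]*d,(v-c["cy"])/c["fy"]*d,d])
    return V[:3,:3].T@(p-V[:3,3])
def proj(name,p):
    c=calibration(name);V=np.array(c["view"]);q=V[:3,:3]@p+V[:3,3]
    return c["fx"]*q[0]/q[2]+c["cx"],c["fy"]*q[1]/q[2]+c["cy"]
E
python3 - <<'E'
from h import *
for n in("top","side"):
    im,d=get_image(n);cv2.imwrite(f"pics/{n}0.png",im[...,::-1]);np.savez(f"{n}0.npz",im=im,d=d)
s=readout.observe();print(s["clock"],s["position"],s["ee_rot"],s["width"])
E
```

```text
0.1 [ 0.27993484 -0.55830557  0.22602377] [-3.05583705e+00 -7.23179713e-01  6.76233068e-04] 0.9966682393496274
```

View pics/top0.png

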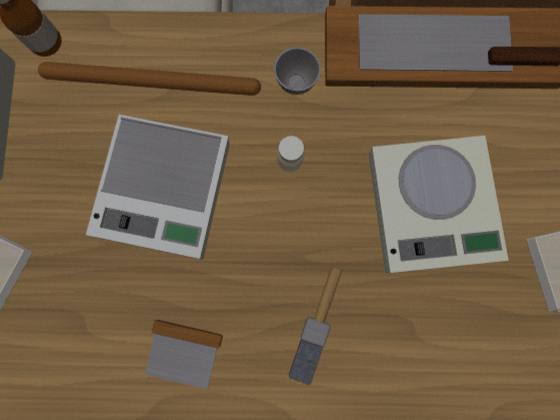

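View pics/side0.png

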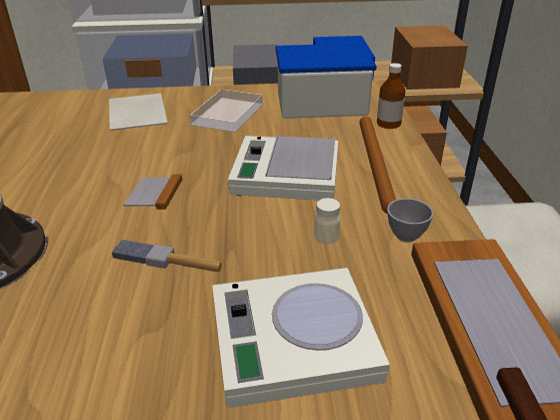

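The rectangular-pan scale is on the left in the top view: pip at about (97,216), switch (124,222), slot to about (158,230), display (182,233). The round-pan scale is on the right.

```bash
python3 - <<'E'
from h import *
f=np.load("top0.npz");im,d=f["im"].astype(int),f["d"]
x0,y0,x1,y1=85,195,215,260
sub=im[y0:y1,x0:x1]; 
def blobs(m,amin):
    n,l,st,c=cv2.connectedComponentsWithStats(m.astype(np.uint8))
    return [(c[i]+[x0,y0],st[i,4]) for i in range(1,n) if st[i,4]>=amin]
P={}
for nm,m in(("dark",sub.max(2)<45),("green",(sub[...,1]>sub[...,0]+20)&(sub[...,1]>sub[...,2]+10))):
    for c,a in blobs(m,8):
        dd=d[int(round(c[1])),int(round(c[0]))]
        print(nm,c.round(1),a,ray("top",*c,.045).round(4),world("top",*c,dd).round(4))
# slot: grey region
m=(sub.max(2)<125)&(sub.max(2)-sub.min(2)<30)
for c,a in blobs(m,150):print("grey",c,a,ray("top",*c,.045).round(4))
ps=ray("top",97,216,.045);pd=ray("top",182,233,.045);print(np.linalg.norm(ps-pd))
for u,v in((160,160),(150,240),(145,223),(160,150)):print(u,v,world("top",u,v,d[v,u]).round(4))
# side view: pip (259,138), display (249,170), switch (257,150)
for u,v in((259,138),(249,170),(257,150)):print("side",ray("side",u,v,.045).round(4))
cv2.imwrite("pics/crop.png",cv2.resize(im[190:265,80:235,::-1].astype(np.uint8),None,fx=5,fy=5,interpolation=cv2.INTER_NEAREST))
E
```

```text
dark [ 95.9 215.5] 15 [0.5328 0.3379 0.045 ] [0.5323 0.3364 0.0488]
dark [125.4 222.8] 61 [0.521  0.2862 0.045 ] [0.5211 0.2865 0.044 ]
green [181.  233.2] 467 [0.5045 0.19   0.045 ] [0.5042 0.1894 0.0477]
grey [175.94285714 200.39875776] 805 [0.5611 0.2014 0.045 ]
grey [207.65048544 229.52427184] 206 [0.5113 0.1447 0.045 ]
grey [129.03019845 222.64020708] 1159 [0.5213 0.28   0.045 ]
grey [181.98662207 233.76923077] 299 [0.5035 0.1882 0.045 ]
0.15008519158109845
160 160 [0.6296 0.23   0.056 ]
150 240 [0.4921 0.2424 0.0445]
145 223 [0.5229 0.2566 0.0308]
160 150 [0.6481 0.2315 0.054 ]
side [0.5367 0.3375 0.045 ]
side [0.511  0.1904 0.045 ]
side [0.5304 0.2784 0.045 ]
```

View pics/crop.png

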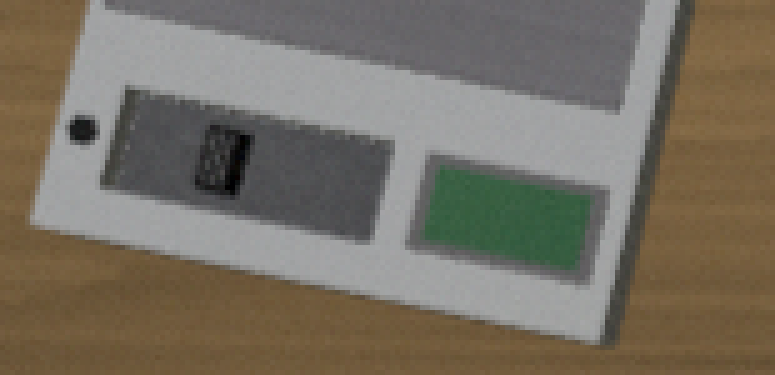

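Pip to display measures 150 mm, as it should, and the slot floor is at 31 mm. The scale's +y is about (0.188, 0.982). I'll go above slot y≈+8 mm, fingers closed and their closing line along the slot (-37.4° turn).

Request:
{"method": "move_arm", "body": {
  "series": [
    [0.016,0.0545,0,0,0,-0.031],
    [0.032,0.109,0,0,0,-0.062],
    [0.048,0.163,0,0,0,-0.094],
    [0.064,0.218,0,0,0,-0.125],
    [0.08,0.272,0,0,0,-0.156]
  ],
  "claw": -1,
  "squeeze": 20
}}

```text
clock: 0.6
position: [0.3402, -0.3528, 0.2265]
ee_rot: [-3.106, -0.469, 0.001]
force: [0.4, 0.1, 0.7]
width: 0.614
gripper_force: 0.0
```

Request:
{"method": "move_arm", "body": {
  "series": [
    [0.016,0.0545,0,0,0,-0.031],
    [0.032,0.109,0,0,0,-0.062],
    [0.048,0.163,0,0,0,-0.094],
    [0.064,0.218,0,0,0,-0.125],
    [0.08,0.272,0,0,0,-0.156]
  ]
}}

```text
clock: 1.1
position: [0.4001, -0.149, 0.2267]
ee_rot: [3.134, 0.214, -0.0]
force: [-0.1, 0.5, -0.5]
width: 0.18
gripper_force: 0.0
```

Request:
{"method": "move_arm", "body": {
  "series": [
    [0.016,0.0545,0,0,0,-0.031],
    [0.032,0.109,0,0,0,-0.062],
    [0.048,0.163,0,0,0,-0.094],
    [0.064,0.218,0,0,0,-0.125],
    [0.08,0.272,0,0,0,-0.156]
  ]
}}

```text
clock: 1.6
position: [0.4601, 0.0549, 0.2266]
ee_rot: [3.141, -0.042, -0.0]
force: [0.2, -0.8, -0.6]
width: 0.005
gripper_force: 0.0
```

Request:
{"method": "move_arm", "body": {
  "series": [
    [0.016,0.0545,0,0,0,-0.031],
    [0.032,0.109,0,0,0,-0.062],
    [0.048,0.163,0,0,0,-0.094],
    [0.064,0.218,0,0,0,-0.125],
    [0.08,0.272,0,0,0,-0.156]
  ]
}}

```text
clock: 2.1
position: [0.5202, 0.2588, 0.2264]
ee_rot: [3.127, -0.298, -0.001]
force: [0.9, -0.6, -0.2]
width: 0.002
gripper_force: 0.0
```

Request:
{"method": "move_arm", "body": {
  "series": [
    [-0.004,-0.003,-0.05,0,0,0],
    [-0.004,-0.003,-0.1,0,0,0],
    [-0.004,-0.003,-0.15,0,0,0],
    [-0.004,-0.003,-0.193,0,0,0],
    [-0.004,-0.003,-0.193,0,0,0]
  ]
}}

```text
clock: 2.6
position: [0.5142, 0.2531, 0.0777]
ee_rot: [3.123, -0.295, -0.011]
force: [0.6, -0.9, 0.0]
width: 0.003
gripper_force: 0.0
```

```bash
python3 - <<'E'
from h import *
print(readout.observe()["position"])
t,_=get_image("top");s,_=get_image("side")
a=cv2.resize(t[185:270,75:235],None,fx=4,fy=4);b=cv2.resize(s[95:205,215:350],None,fx=4,fy=4)
cv2.imwrite("pics/c1.png",a[...,::-1]);cv2.imwrite("pics/c2.png",b[...,::-1])
E
```

```text
[0.51421684 0.25311494 0.07773149]
```

View pics/c2.png

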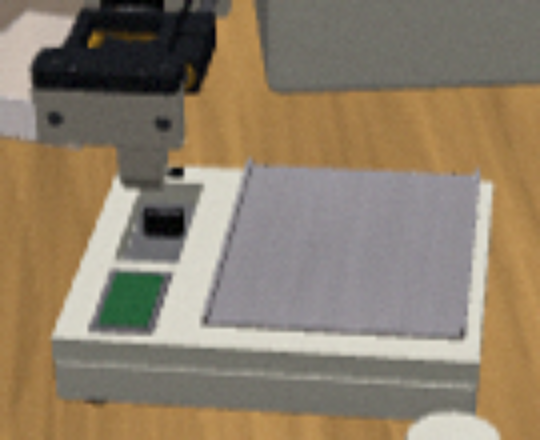

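View pics/c1.png

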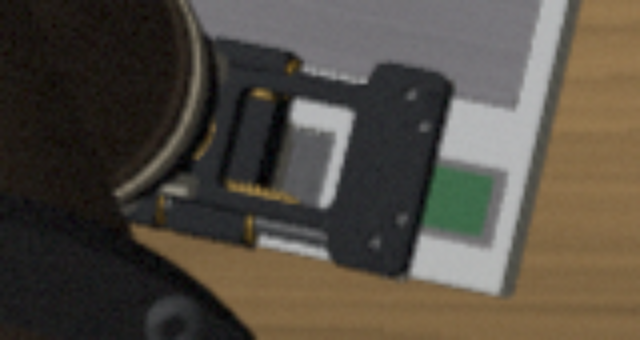

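```bash
python3 - <<'E'
from h import *
s=readout.observe();p=np.array(s["position"]);print(s["clock"],p,s["ee_rot"],s["joints"])
print(proj("side",p),proj("top",p))
D=np.array([.5045,.19]);u=np.array([.188,.982]);n=np.array([.982,-.188])
print("along,across mm",1e3*((p[:2]-D)@u)-60,1e3*(p[:2]-D)@n)
E
```

```text
2.7 [0.51693002 0.25506472 0.08220293] [ 3.12708953e+00 -2.95730373e-01 -1.68247672e-03] [-0.31694768  0.54049996 -0.32921274  1.82852126  0.23110184  0.81125669
 -2.5221262 ]
(np.float64(250.56687499298133), np.float64(140.16981628772916)) (np.float64(136.91402767508674), np.float64(222.43047359343817))
along,across mm 6.230402257104814 -0.025883492540200947
```

Side view: the tip is at about (251,141), which matches the projected TCP. It sits over the open slot at y≈+6 mm, centred across it. Next I'll descend to about 37 mm.

Request:
{"method": "move_arm", "body": {
  "series": [
    [0,0.001,-0.015,0,0,0],
    [0,0.001,-0.03,0,0,0],
    [0,0.001,-0.045,0,0,0],
    [0,0.001,-0.06,0,0,0],
    [0,0.001,-0.06,0,0,0]
  ]
}}

```text
clock: 3.2
position: [0.5161, 0.2551, 0.0352]
ee_rot: [3.126, -0.296, -0.004]
force: [-0.1, 0.2, 0.1]
width: 0.005
gripper_force: 0.0
```

Request:
{"method": "move_arm", "body": {
  "series": [
    [0.001,0.006,0,0,0,0],
    [0.002,0.011,0,0,0,0],
    [0.003,0.016,0,0,0,0],
    [0.004,0.021,0,0,0,0],
    [0.005,0.026,0,0,0,0]
  ]
}}

```text
clock: 3.7
position: [0.521, 0.2754, 0.0372]
ee_rot: [3.127, -0.296, 0.0]
force: [-0.6, -2.1, 1.6]
width: 0.003
gripper_force: 1.6
```

Contact at about 2.3 N, so the switch is moving. Continuing.

Request:
{"method": "move_arm", "body": {
  "series": [
    [0.001,0.004,0,0,0,0],
    [0.0015,0.008,0,0,0,0],
    [0.002,0.011,0,0,0,0],
    [0.0025,0.014,0,0,0,0],
    [0.003,0.016,0,0,0,0]
  ]
}}

```text
clock: 4.2
position: [0.5233, 0.2874, 0.0371]
ee_rot: [-3.128, 0.296, -0.0]
force: [0.2, -2.1, 2.9]
width: 0.005
gripper_force: 2.1
```

Request:
{"method": "move_arm", "body": {
  "series": [
    [0.0005,0.002,0,0,0,0],
    [0.001,0.004,0,0,0,0],
    [0.001,0.006,0,0,0,0],
    [0.001,0.006,0,0,0,0]
  ]
}}

```text
clock: 4.6
position: [0.5242, 0.2921, 0.0371]
ee_rot: [-3.127, 0.296, -0.001]
force: [0.7, -2.1, 3.3]
width: 0.006
gripper_force: 1.6
```

Request:
{"method": "move_arm", "body": {
  "series": [
    [0.0005,0.002,0,0,0,0],
    [0.001,0.004,0,0,0,0],
    [0.001,0.006,0,0,0,0],
    [0.001,0.006,0,0,0,0]
  ]
}}

```text
clock: 5.0
position: [0.5247, 0.2948, 0.0369]
ee_rot: [3.125, -0.297, -0.0]
force: [-0.7, -6.2, 7.5]
width: 0.003
gripper_force: 4.9
```

The force is rising and the tip lags its command, so the switch is at its stop. I'll back off along the slot, then lift.

Request:
{"method": "move_arm", "body": {
  "series": [
    [0.0005,0.002,0,0,0,0],
    [0,0,0,0,0,0],
    [-0.001,-0.008,0,0,0,0],
    [-0.002,-0.016,0,0,0,0],
    [-0.002,-0.016,0,0,0,0]
  ]
}}

```text
clock: 5.5
position: [0.5229, 0.2834, 0.0367]
ee_rot: [3.127, -0.297, -0.001]
force: [-0.1, 0.4, 0.0]
width: 0.005
gripper_force: 0.0
```

Request:
{"method": "move_arm", "body": {
  "series": [
    [0,0,0.02,0,0,0],
    [0,0,0.06,0,0,0],
    [0,0,0.12,0,0,0],
    [0,0,0.18,0,0,0],
    [0,0,0.24,0,0,0]
  ]
}}

```text
clock: 6.0
position: [0.5227, 0.2849, 0.2201]
ee_rot: [-3.127, 0.294, -0.001]
force: [0.7, -0.4, -0.3]
width: 0.003
gripper_force: 0.0
```

Request:
{"method": "move_arm", "body": {
  "series": [
    [-0.01,-0.055,0,0,0,0],
    [-0.02,-0.11,0,0,0,0],
    [-0.03,-0.16,0,0,0,0],
    [-0.04,-0.22,0,0,0,0],
    [-0.05,-0.27,0,0,0,0]
  ]
}}

```text
clock: 6.5
position: [0.4853, 0.0801, 0.2182]
ee_rot: [-3.127, 0.296, -0.002]
force: [1.0, -0.0, -0.1]
width: 0.002
gripper_force: 0.0
```

```bash
python3 - <<'E'
from h import *
t,_=get_image("top");s,_=get_image("side")
a=cv2.resize(t[185:270,75:235],(640,340));b=cv2.resize(s[125:205,220:350],(390,240))
c=np.zeros((580,640,3),np.uint8);c[:340]=a;c[340:,:390]=b
cv2.imwrite("pics/end.png",c[...,::-1])
E
```

```text
(no output)
```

View pics/end.png

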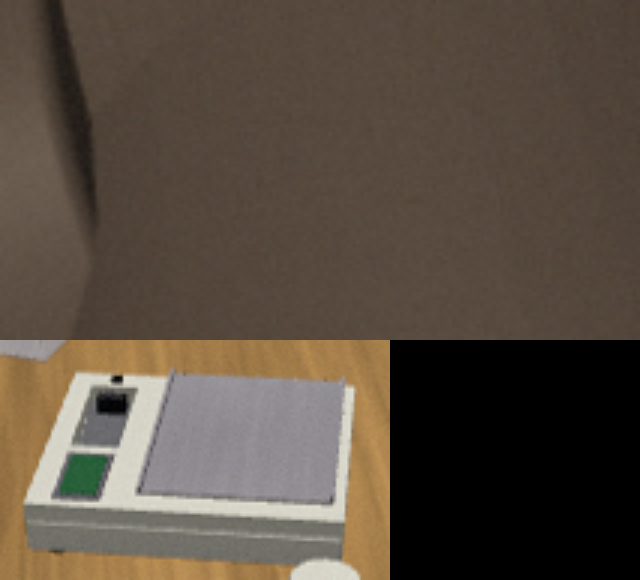

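The top view is blocked by the arm. In the side view the block has moved to the pip end, at about side pixel (257,143). I'll measure its value from that.

```bash
python3 - <<'E'
from h import *
D=np.array([.5045,.19]);u=np.array([.188,.982])
o=np.load("side0.npz")["im"];s,_=get_image("side")
def m(im):
    sub=im[130:160,240:275].max(2)<60
    n,l,st,c=cv2.connectedComponentsWithStats(sub.astype(np.uint8));i=1+st[1:,4].argmax()
    f=lambda v:1e3*((ray("side",c[i,0]+240,v,.045)[:2]-D)@u)-60
    return st[i],f(st[i,1]+130),f(c[i,1]+130)
print(m(o),m(s))
for v in(58,64):
    p=D+u*(v+60)/1e3;print(v,proj("side",np.r_[p,.045]))
print(readout.observe()["dq"])
E
```

```text
(array([11, 17, 10,  8, 69], dtype=int32), np.float64(45.59443128587806), np.float64(29.72945324744917)) (array([12, 13, 11,  7, 68], dtype=int32), np.float64(65.31388340661867), np.float64(50.20514841238092))
58 (np.float64(255.06623394806564), np.float64(144.4155425897643))
64 (np.float64(255.49191533518737), np.float64(143.2110981560138))
[-0.04540862  0.02031898 -0.04767226 -0.02742476 -0.00945923 -0.01124379
 -0.02788606]
```

The block moved about 20 mm from a start of 0–6 mm, and I felt the stop. Handing in.

```bash
python3 -c "
from cell import ticket
print(ticket.sign_off())"
```

```text
the job is handed in; nothing more can be done
None
```

The rectangular-pan scale's switch was slid to its ON stop (about 20 mm of measured travel, then rising force at the stop), the round-pan scale was not touched, the arm is clear, and the job is handed in; no verdict came back.

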